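Flip the drilling jig's stop down and push the block home against it

TASK

On the drilling jig, flip the wide stop arm over with your fingertip until it lies fully down across the board, leaving the narrow stop arm standing up. Then push the wooden block along the board until it sits snug against both the fence and the side of the lowered arm. Only push: do not lift or tip the block, and leave the other things on the bench where they are.

Things in the scene. Friction and masses are not known exactly. Their poses are not given: they have to be found in the camera images.
- jig: Fixed plywood drilling jig, origin on the table under the middle of the fence. Board top at z 18 mm; x -200 to +80, y +-260 mm in its frame. Fence along its y axis: faces at x +-10 mm, top at z 43 mm, 500 mm long. The block lies on its -x side (the robot's). On the fence, 170 to 200 mm either side of its middle, stand two hinged aluminium stop arms; which is on which side varies.
- wide_stop: Fixed hinge bracket, 54 mm long, of the WIDE stop arm; axes parallel to the jig's. Origin: middle of its underside, on the fence top (43 mm above the table). Hinge axis parallel to the jig's y, 10 mm above this origin. Arm: flat bar 40 mm wide (along y), 14 mm thick, centred on the hinge axis, free end 85 mm from it.
- wide_arm (a joint): Angle of the wide arm, rad. 0: leans back 0.5 rad past upright, away from the robot (jig +x); 0.5: upright; 2.07: fully down (hard stop), level over the board on the jig's -x side, underside 46 and top 60 mm above the table, across the block's path. Starts at 0 to 0.2; stays where it is left (friction: 1.5 N pushed 65 mm from the hinge).
- narrow_stop: Fixed hinge bracket of the NARROW stop arm, on the other half of the fence; same as the wide one, but the arm is 16 mm wide and the bracket 30 mm.
- narrow_arm (a joint): Angle of the narrow arm in rad, same meaning. Starts between 0 and 0.2 and is to be left standing.
- block: Loose wooden block on the board: 60 (own x) x 100 (own y, about along the fence) x 50 mm high, 0.2 kg, three dowel holes on top. Origin: centre of its underside. Starts clear of the fence between the stops, turned up to 0.2 rad from the jig. Home: its 60 mm end on the wide arm's side (centre 70 mm from the bracket's along the fence), its 100 mm side on the fence (centre 40 mm from the hinge line).
- bolt: Bystander: steel bolt standing on its head on the near part of the jig board, 45 mm tall, 18 mm head. Origin at its foot.
- collar: Bystander: steel ring lying on the near part of the jig board, 30 mm across, 12 mm high. Origin at its foot.
- glue: Bystander: upright glue bottle, 60 mm across, 170 mm tall, to the left of the jig. Origin at its foot.
- jar: Bystander: screw jar, 70 mm across, 90 mm tall, to the right of the jig. Origin at its foot.
- driver: Bystander: screwdriver lying along the fence on the board behind it (jig +x side). Origin at its underside.
- tape: Bystander: tape measure, 65 x 65 x 35 mm, to the left of the jig. Origin at its foot.
There are look-alikes about, which are no part of the job. Leave any red or yellow look-alike of the block alone.

How it is judged:
On the way, in this order (a step that is already met when the one before it is completed fails the run):
1. the wide stop arm is flipped fully down (value of joint wide_arm above 1.95 rad), for 0.2 s.
2. then the block is pushed snug against fence and lowered arm (y of block in the frame of wide_stop between -0.075 and 0.075 m and x of block in the frame of wide_stop above -0.045 m and angle between the y axis of block and the y axis of jig, either way round below 0.07 rad and angle between block's own z axis and vertical below 0.05 rad and height (world z) of block below 0.024 m and value of joint wide_arm above 1.95 rad), for 0.2 s.
At the end, for the whole second after the job is handed in: The wide arm is down (joint above 1.95 rad), the narrow arm still stands (below 0.5 rad), and the block lies flat and at rest on the board, within 5 mm of the fence and 5 mm of the lowered arm's side, parallel to the fence within 0.07 rad (all of step 2 and value of joint narrow_arm below 0.5 rad and linear speed of block below 0.02 m/s); the robot touches nothing.
It fails at once if the block is lifted (12 mm) or tipped (0.3 rad) (height (world z) of block above 0.03 m or angle between block's own z axis and vertical above 0.3 rad).
It fails at once if the narrow stop arm is flipped (beyond 0.5 rad) (value of joint narrow_arm above 0.5 rad).
It fails at once if a bystander is moved more than 25 mm (distance of any of bolt, collar, glue, jar, driver, tape from where it was at the start of the episode above 0.025 m).
It also fails if it takes over 72 s, if anything falls off the work surface, if the arm or the gripper's body presses on something with over 40 N, if the wrist force passes 120 N, or if a joint passes its speed limit or range.

ROBOT

A 7-joint arm with a two-finger parallel gripper is mounted at the origin on the work surface. World frame = base frame: x ahead of the robot, y to its left, z up, the work surface at z = 0. Lengths are in m, angles in rad, forces in N, time in s.
With the tool pointing down it reaches from about 0.425 to 0.925 m from the base axis. Payload 6.8 kg.
Tool frame: the origin (TCP) lies at the very end of the fingers, on their centre line; the grasp point (between the pads) lies 19 mm behind it; x points along the fingers, y is the direction in which the jaws open and shut, and the axes are right-handed (so a half turn about x gives the same grasp; the last joint's range is limited). The gripper opens to 85 mm and grips with 20 to 120 N. Pads are 22 mm wide; open, the fingers measure 114 mm over their backs; the gripper's body (76 mm by 85 mm) begins 54 mm behind the grasp point. The pads swing forward as they close: fully open they stand 13 mm farther back than shut.
Start: joints at [-0.108, 0.477, 0.022, 1.555, -0.011, 1.109, -0.083], TCP at [0.675, 0, 0.231] pointing down, gripper open.
Joint ranges: [-2.96, 2.96], [-0.34, 2.1], [-1.41, 1.46], [0.24, 2.44], [-1.37, 4.51], [0.17, 1.92], [-2.96, 2.96]. Speed limits (rad/s): [2.39, 2.39, 3.14, 3.14, 3.14, 3.14, 3.14].

INTERFACE

Orientations are given as a rotation vector (axis times angle).
In Python, from bench import get_obs, grab_frame, camera_info, hand_in gives the robot as it stands.
- The arm moves only by the tool apply_moves, never from a script. Its argument "series" is text: rows parted by semicolons, each of 7 numbers parted by spaces: the turn, a rotation vector about the tool's x, y, z in rad, then the shift along the tool's x, y, z in m, then the opening, from 0 (shut) to 1 (fully open). In form: wx wy wz tx ty tz hand; .... A call has 1 to 12 rows; each row is the pose to reach, as a shift and turn from the pose commanded when the call began, along the tool's axes at that moment; what a row does not reach only later rows make up. A row lasts 1/8 s, in which the tool goes at most 62.5 mm and 10.7 degrees, less where a joint would pass 70% of its speed; a pose out of reach is approached as far as the arm can. A call with a gripper value outside its range is refused whole. The fingers move at their own pace and stop on an object; "force" is the grip in N (left out, the last holds). Time passes only in rows, so rows that repeat a pose let the fingers close. It gives the time, the measured TCP pose, the force and the opening at its end, in the units of the state.
- get_obs(): the state, without advancing time (a new reading comes with each control period).
- grab_frame(name): name is "scene" or "side" or "wrist"; returns the picture (480x640x3 uint8, blue, green, red); there is no depth.
- camera_info(name): a dict with "fov_y" (degrees; the focal length in pixels is half the picture's height over the tangent of half this angle, whatever the lens; pixels are square), "cx", "cy" (the principal point, pixels), "rvec" (rotation vector, rad) and "tvec" (3), from world to camera coordinates, as OpenCV has them. Camera axes: x right, y down, z forward; pixel columns grow to the right and rows downward; lengths in m; the calibration is good to about 2 mm. A picture is of the moment at which its call begins: read the wrist's pose just before it. camera_info takes no time and is no camera call; for the wrist camera it gives the pose at the moment of the call.
- hand_in(): hands the job in, once; it reports no verdict.
The state is a dict: "clock": time; "joints": joint angles; "qvel": joint speeds; "tau": joint torques, N m; "tcp_pos": TCP position; "orientation": TCP orientation; "contact_force": force on the tool from outside, world axes, zero at the start; "moment": the same for the moment, N m; "grip_width": finger opening in m.
Only numpy, scipy, OpenCV 4.12 (cv2) and the standard library are available. Lean on these libraries where they do the work, as an engineer would, in place of code of your own. Each camera call takes 0.05 s, during which the arm holds its last target.

## Working session

There is one attempt and no reset: what is moved stays moved. The work goes in short steps, Python scripts to look and compute and a tool call to move; the robot and the scene stay as the last step left them, time stands still between calls to the robot, and variables do not carry over. Pictures are saved under pics/ and viewed, and the job is handed in when it is done.

Besides the shell and the picture viewer there is one more tool, called by a JSON object that holds its "fn" and its "kwargs". apply_moves: Moves the arm, as the interface text tells. Its arguments: {"type":"object","properties":{"series":{"type":"string"},"force":{"type":"number"}},"required":["series"]}

```bash
mkdir -p pics; ls; python3 - <<'E'
from bench import *
import cv2
print(get_obs())
for n in ("scene","side","wrist"):
    print(n,camera_info(n)); cv2.imwrite(f"pics/{n}0.png",grab_frame(n))
E
```

```text
pics
{'clock': 0.0, 'joints': array([-0.10811817,  0.47779107,  0.02232812,  1.55644214, -0.01154734,
        1.10927965, -0.08310712]), 'qvel': array([1.65933506e-04, 1.55440595e-03, 1.41996606e-03, 4.56372406e-04,
       1.17709184e-03, 5.82197748e-05, 3.04609322e-04]), 'tau': array([-5.45967814e-04, -5.96443820e+01,  1.60769675e+00, -2.81194621e+01,
        1.24063640e-02,  9.39900521e-03,  2.20753498e-05]), 'tcp_pos': array([6.74417682e-01, 1.93593901e-05, 2.30335451e-01]), 'orientation': array([ 1.2082732 ,  1.21046607, -1.21054264]), 'contact_force': array([ 0.3187174 , -0.80025521, -0.3685972 ]), 'moment': array([0.00298428, 0.0316565 , 0.00391366]), 'grip_width': 0.08517938332193326}
scene {'fov_y': 53.00045328530847, 'cx': 323.2755432825951, 'cy': 235.72644076964605, 'rvec': array([ 0.64390621,  2.61124127, -1.15524026]), 'tvec': array([ 0.4882583 , -0.11387432,  1.20372912])}
side {'fov_y': 56.09106974094146, 'cx': 320.1052305877807, 'cy': 242.46321047117854, 'rvec': array([ 2.17419535, -0.81435103,  0.36660531]), 'tvec': array([-0.43421835,  0.27028066,  0.70897252])}
wrist {'fov_y': 71.12488891660297, 'cx': 320.6664266344994, 'cy': 236.69198154339364, 'rvec': array([-2.87298730e+00, -1.15881887e-03,  2.85418565e-03]), 'tvec': array([-0.67355011, -0.03561787,  0.37847852])}
```

View pics/scene0.png

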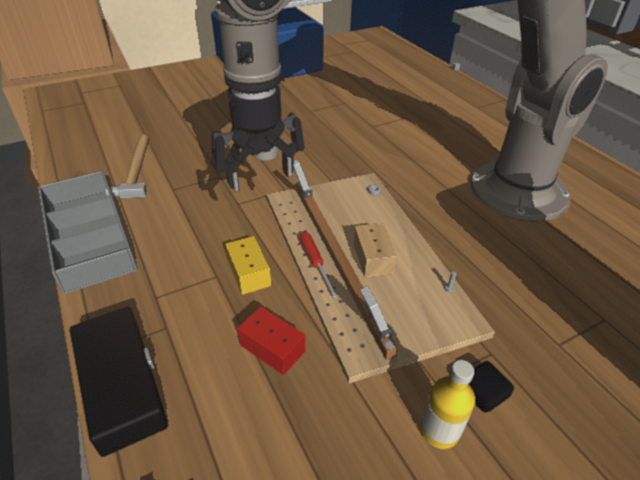

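View pics/side0.png

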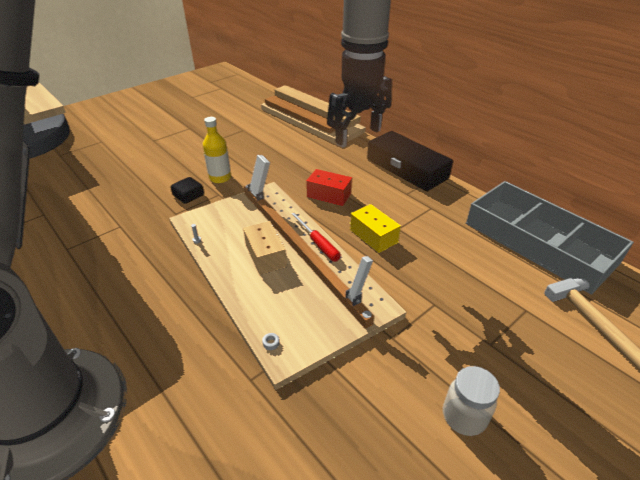

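View pics/wrist0.png

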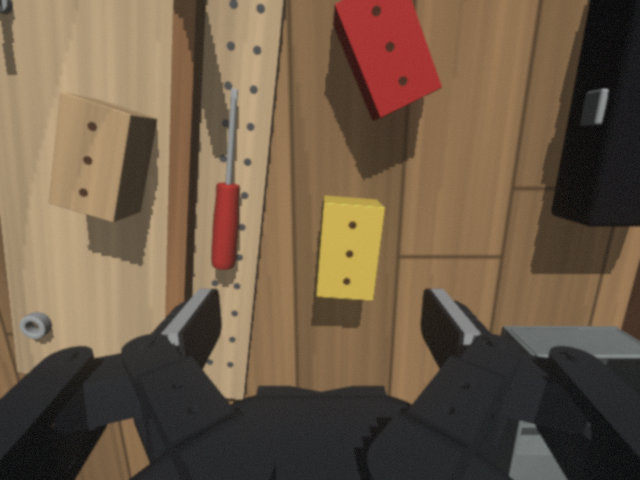

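The neutral wooden block is at scene (375,249), side (264,243) and wrist (90,157). The yellow and red blocks are look-alikes behind the fence, so I leave them alone. I'll enlarge the block and both arms to confirm which arm is the wide one.

```bash
python3 - <<'E'
import cv2,numpy as np
s=cv2.imread('pics/side0.png'); c=cv2.imread('pics/scene0.png')
cv2.imwrite('pics/side_z.png',cv2.resize(s[140:390,165:415],(600,600),interpolation=cv2.INTER_CUBIC))
cv2.imwrite('pics/scene_z.png',cv2.resize(c[150:390,260:500],(600,600),interpolation=cv2.INTER_CUBIC))
E
```

```text
(no output)
```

View pics/side_z.png

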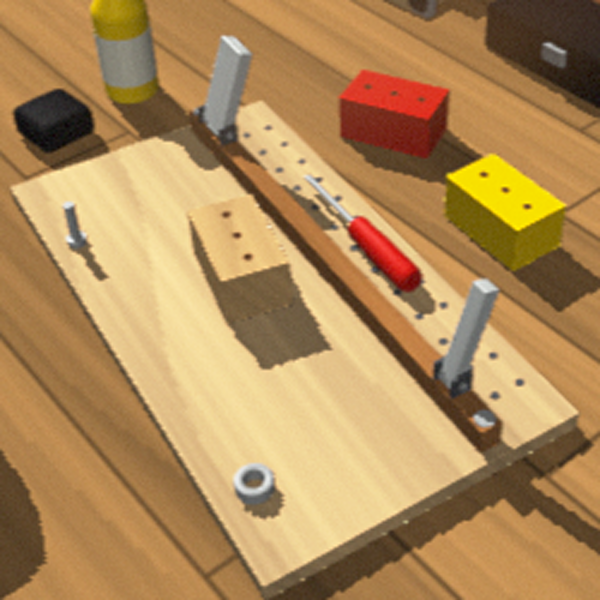

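View pics/scene_z.png

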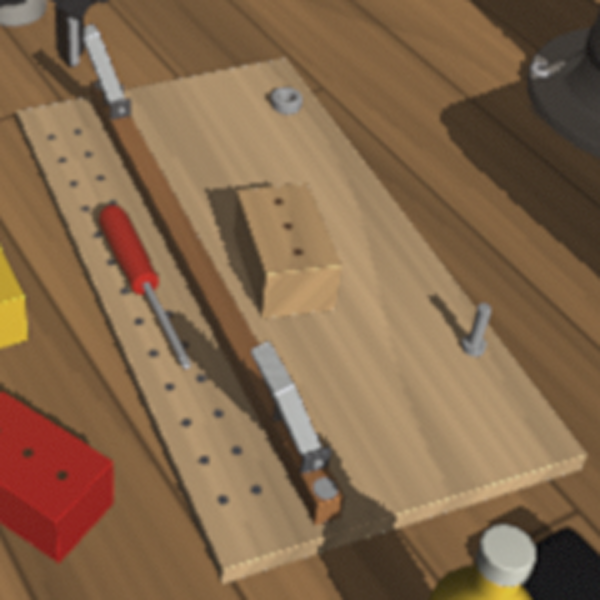

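The side crop shows that the stop arm nearer the glue (side (258,175), scene (375,315)) has the broader bar and the longer bracket, so it looks like the wide one, on the +y side. The other one (side (360,280)) is slim. I'll fit the jig and block, then project both width hypotheses to check.

```bash
cat > h.py <<'E'
import numpy as np, cv2
from scipy.optimize import least_squares
CAM={'scene':dict(f=240/np.tan(np.radians(53.00045328530847/2)),cx=323.27554,cy=235.72644,r=[0.64390621,2.61124127,-1.15524026],t=[0.4882583,-0.11387432,1.20372912]),
'side':dict(f=240/np.tan(np.radians(56.09106974094146/2)),cx=320.10523,cy=242.46321,r=[2.17419535,-0.81435103,0.36660531],t=[-0.43421835,0.27028066,0.70897252])}
def pr(n,P,c=None):
    c=c or CAM[n]; K=np.array([[c['f'],0,c['cx']],[0,c['f'],c['cy']],[0,0,1.]])
    return cv2.projectPoints(np.atleast_2d(np.array(P,float)),np.array(c['r'],float),np.array(c['t'],float),K,None)[0].reshape(-1,2)
def ci(info): return dict(f=240/np.tan(np.radians(info['fov_y']/2)),cx=info['cx'],cy=info['cy'],r=info['rvec'],t=info['tvec'])
def tf(p,pts):
    x,y,a=p; pts=np.atleast_2d(np.array(pts,float)); c,s=np.cos(a),np.sin(a)
    return np.c_[x+c*pts[:,0]-s*pts[:,1],y+s*pts[:,0]+c*pts[:,1],pts[:,2]]
sz=lambda L:np.array(L,float)/2.4+[165,140]
cz=lambda L:np.array(L,float)/2.5+[260,150]
E
cat > fit.py <<'E'
from h import *
J=[[-.2,.26,.018],[-.2,-.26,.018],[.08,-.26,.018],[.08,.26,.018]]
obs={'side':sz([[12,188],[267,584],[577,413],[265,102]]),'scene':cz([[584,458],[287,58],[17,112],[225,572]])}
r=least_squares(lambda p:np.concatenate([(pr(n,tf(p,J))-o).ravel() for n,o in obs.items()]),[.5,0,0],loss='soft_l1')
jig=r.x;print('jig',jig,np.round(r.fun,1))
B=[[-.03,.05,.068],[.03,.05,.068],[.03,-.05,.068],[-.03,-.05,.068]]
ob={'side':sz([[190,213],[243,196],[290,262],[232,285]]),'scene':cz([[340,265],[270,277],[237,188],[305,184]])}
r=least_squares(lambda p:np.concatenate([(pr(n,tf(p,B))-o).ravel() for n,o in ob.items()]),[.43,0,0],loss='soft_l1')
blk=r.x;print('block',blk,np.round(r.fun,1))
c,s=np.cos(jig[2]),np.sin(jig[2])
d=blk[:2]-jig[:2];print('block in jig',c*d[0]+s*d[1],-s*d[0]+c*d[1],blk[2]-jig[2])
np.save('jig.npy',jig);np.save('blk.npy',blk)
def arm(y,w,q):
    a=q-.5 # lean toward -x
    out=[]
    for L in(0,.085):
      for t in(-.007,.007):
        for v in(-w/2,w/2):
            out.append([-np.sin(a)*L+np.cos(a)*t,y+v,.053+np.cos(a)*L+np.sin(a)*t])
    return out
ims={n:cv2.imread(f'pics/{n}0.png') for n in('side','scene')}
for n,im in ims.items():
    im=cv2.resize(im,None,fx=3,fy=3)
    def draw(P,E,col):
        q=(pr(n,P)*3+1).astype(int)
        for a,b in E: cv2.line(im,tuple(q[a].tolist()),tuple(q[b].tolist()),col,1)
    sq=[(0,1),(1,2),(2,3),(3,0)]
    draw(tf(jig,J),sq,(0,255,0)); draw(tf(blk,B),sq,(255,0,0))
    draw(tf(jig,[[-.01,-.25,.043],[.01,-.25,.043],[.01,.25,.043],[-.01,.25,.043]]),sq,(255,0,255))
    E=[(0,1),(1,3),(3,2),(2,0),(4,5),(5,7),(7,6),(6,4),(0,4),(1,5),(2,6),(3,7)]
    draw(tf(jig,arm(.185,.04,.1)),E,(0,0,255)); draw(tf(jig,arm(-.185,.016,.1)),E,(0,0,255))
    x0,y0=(165,140) if n=='side' else (260,150)
    cv2.imwrite(f'pics/ov_{n}.png',cv2.resize(im[y0*3:(y0+250)*3,x0*3:(x0+250)*3],(600,600),interpolation=cv2.INTER_AREA))
E
python3 fit.py
```

```text
jig [ 0.53540927  0.02352024 -0.14820914] [-0.9 -2.  -2.2  0.3  1.1 -0.8 -0.9 -2.1  0.7 -0.5 -0.6 -0.  -0.4 -0.6
 -2.1 -0.4]
block [ 0.46612216  0.05106297 -0.27604203] [-2.5 -0.7  2.3 -1.3  0.2 -0.4 -4.2 -1.2  1.5 -1.2 -0.5 -1.7 -0.9  0.2
 -0.2 -1.9]
block in jig -0.072594679253122 0.017009353719805734 -0.12783288357928888
```

View pics/ov_side.png

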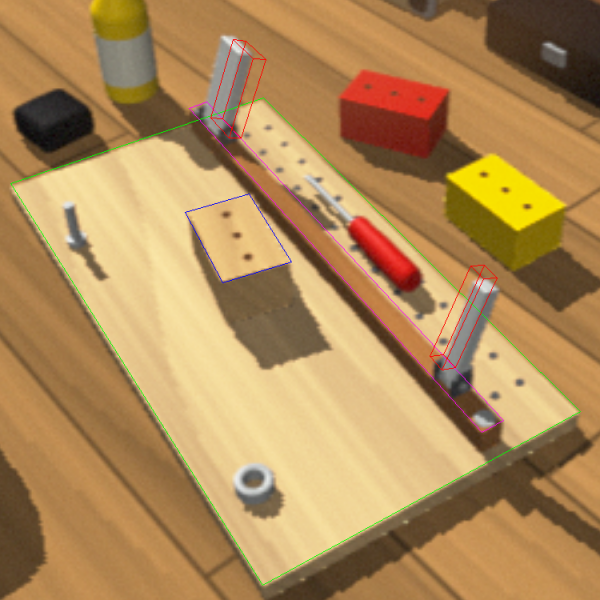

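View pics/ov_scene.png

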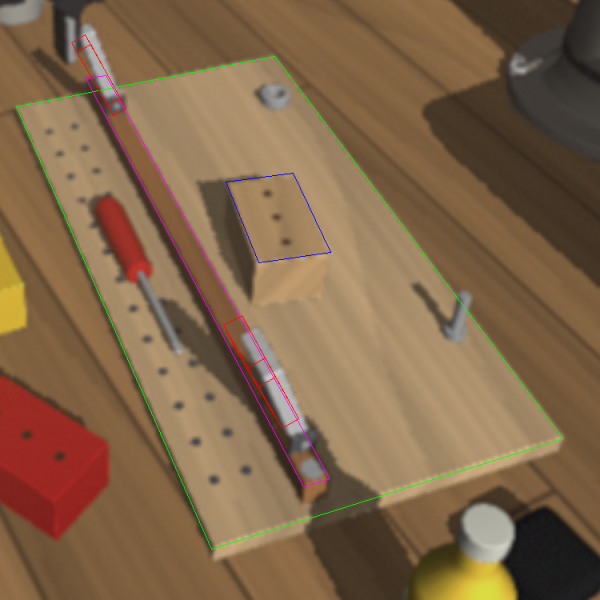

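```bash
cat > ov2.py <<'E'
from h import *
import sys
exec(open('fit.py').read().split("def arm")[0].split('J=')[0])
jig=np.load('jig.npy')
src=open('fit.py').read(); exec("def arm"+src.split("def arm")[1].split("ims=")[0])
yw,qw,yn,qn=map(float,sys.argv[1:5])
tiles=[]
for n,o in(('side',[(235,145),(340,245)]),('scene',[(355,280),(280,150)])):
    im=cv2.resize(cv2.imread(f'pics/{n}0.png'),None,fx=6,fy=6,interpolation=cv2.INTER_CUBIC)
    raw=im.copy()
    E=[(0,1),(1,3),(3,2),(2,0),(4,5),(5,7),(7,6),(6,4),(0,4),(1,5),(2,6),(3,7)]
    for y,w,q in((yw,.04,qw),(yn,.016,qn)):
        p=((pr(n,tf(jig,arm(y,w,q)))+.5)*6).astype(int)
        for a,b in E: cv2.line(im,tuple(p[a].tolist()),tuple(p[b].tolist()),(0,0,255),1)
    for x,y in o: tiles.append(np.vstack([k[y*6:y*6+390,x*6:x*6+300] for k in(raw,im)]))
m=np.hstack([cv2.resize(t,(200,520),interpolation=cv2.INTER_AREA) for t in tiles]); cv2.imwrite('pics/%s.png'%sys.argv[5],m)
E
python3 ov2.py .195 0 -.195 .05 arms1
```

```text
(no output)
```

View pics/arms1.png

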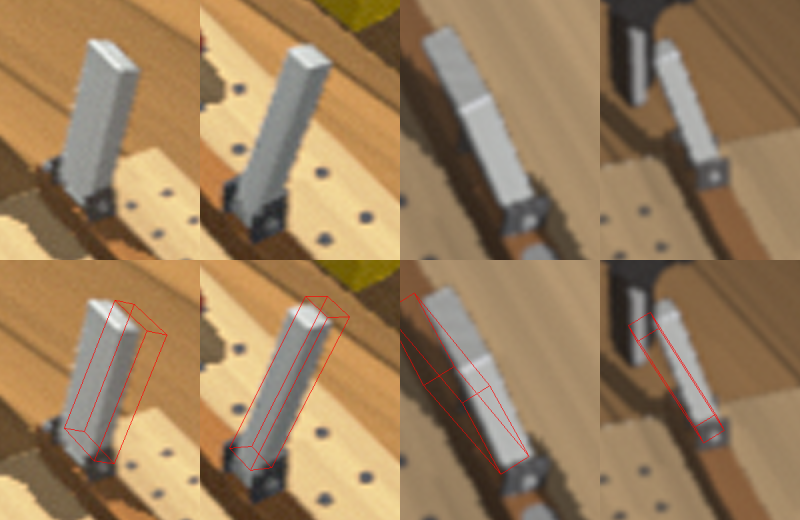

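```bash
python3 ov2.py .19 .2 -.19 .2 arms2
```

```text
(no output)
```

View pics/arms2.png

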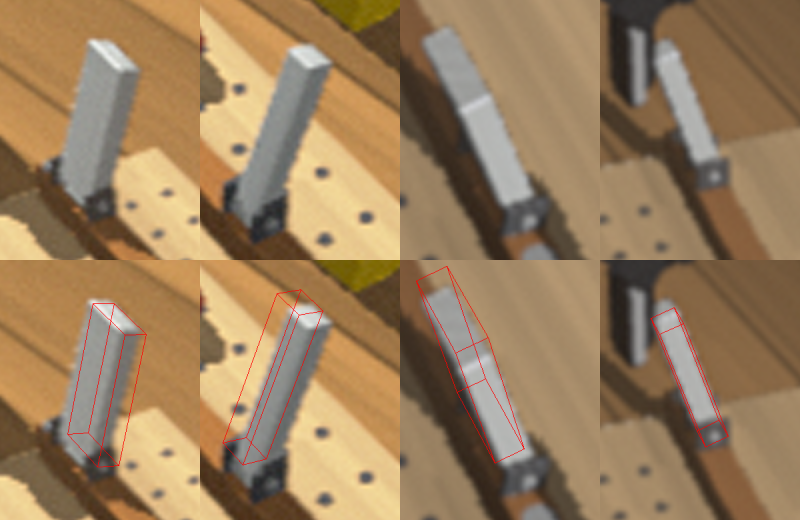

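```bash
cat > armfit.py <<'E'
from h import *
jig=np.load('jig.npy')
src=open('fit.py').read(); exec("def arm"+src.split("def arm")[1].split("ims=")[0])
# indices 4..7: (t-,v-),(t-,v+),(t+,v-),(t+,v+)
t=lambda L,o:np.array(L,float)/4+o
for nm,w,obs in (('wide',.04,{'side':([5,4,6,7],t([[90,42],[122,72],[137,70],[103,40]],(235,145))),'scene':([6,4,5,7],t([[25,38],[55,28],[90,97],[62,110]],(355,280)))}),
 ('narrow',.016,{'side':([5,4,6,7],t([[88,55],[110,67],[130,63],[108,47]],(340,245))),'scene':([7,5],t([[60,72],[84,60]],(280,150)))})):
    f=lambda p:np.concatenate([(pr(n,tf(jig+[0,0,0],np.array(arm(p[0],w,p[1]))[i]+[p[2],0,0]))-o).ravel() for n,(i,o) in obs.items()])
    for w_ in (w,): 
        r=least_squares(lambda p:np.r_[f(p),p[2]/.002],[.19 if nm=='wide' else -.19,.15,0]); print(nm,r.x,np.round(r.fun,1))
    g=least_squares(lambda p:np.concatenate([(pr(n,tf(jig,np.array(arm(p[0],abs(p[2]),p[1]))[i]))-o).ravel() for n,(i,o) in obs.items()]),[r.x[0],.15,.03]); print(' free width',g.x)
E
python3 armfit.py
```

```text
wide [ 0.19905339  0.15111689 -0.00297819] [-1.1 -1.5 -1.1 -1.3  0.4 -0.7  0.9 -0.8 -1.1  0.  -0.8 -1.4  0.8 -0.5
 -0.3  0.4 -1.5]
 free width [0.19946863 0.18411861 0.03841162]
narrow [-0.19930125  0.17213237 -0.00363834] [-0.8 -2.2 -0.7  0.2  0.3  0.2  0.2 -1.1 -1.2 -2.  -1.3 -1.9 -1.8]
 free width [-0.19983882  0.22153962  0.01658443]
```

The free-width fit gives 38 mm for the arm at +y and 17 mm for the other, so the wide arm is the left one at jig y≈+0.199. Next I'll find the obstacles and the tool orientation.

```bash
cat >> h.py <<'E'
def ray(n,uv,z):
    c=CAM[n];R=cv2.Rodrigues(np.array(c['r'],float))[0];t=np.array(c['t'],float)
    d=R.T@np.array([(uv[0]-c['cx'])/c['f'],(uv[1]-c['cy'])/c['f'],1]);o=-R.T@t
    return (o+d*(z-o[2])/d[2])[:2]
def tojig(w,jig=None):
    j=np.load('jig.npy') if jig is None else jig
    c,s=np.cos(j[2]),np.sin(j[2]);d=np.array(w[:2])-j[:2];return np.array([c*d[0]+s*d[1],-s*d[0]+c*d[1]])
def jigw(p):
    return tf(np.load('jig.npy'),[[p[0],p[1],0]])[0,:2]
E
python3 - <<'E'
from h import *
from scipy.spatial.transform import Rotation as R
print(np.round(R.from_rotvec([ 1.2082732 ,  1.21046607, -1.21054264]).as_matrix(),3))
for nm,n,uv,z in [('bolt','side',sz([[76,243]])[0],.02),('bolt','scene',cz([[472,350]])[0],.02),('collar','side',sz([[254,487]])[0],.02),('collar','scene',cz([[287,104]])[0],.02),
 ('glue','side',(219,178),0),('glue','scene',(446,438),0),('glue top','scene',(462,371),.165),('glue top','side',(211,124),.165),('jar','side',(468,420),0),('tape','side',(188,190),.017)]:
    print(nm,n,ray(n,uv,z),tojig(ray(n,uv,z)))
j=np.load('jig.npy')
print(tojig([.6744,0]))
for p in [(0.06,.199),(-.065,.199),(-.073,-.07)]: print(p,jigw(p),np.hypot(*jigw(p)))
E
```

```text
[[-0.002  1.     0.   ]
 [-0.     0.    -1.   ]
 [-1.    -0.002  0.   ]]
bolt side [0.37928684 0.18651982] [-0.17848056  0.13815848]
bolt scene [0.38491125 0.1945275 ] [-0.17410028  0.14690891]
collar side [ 0.34187901 -0.13771027] [-0.16760015 -0.18804102]
collar scene [ 0.34142524 -0.13571256] [-0.16834395 -0.18613222]
glue side [0.56267923 0.3990145 ] [-0.02847716  0.37540464]
glue scene [0.56593854 0.41610846] [-0.0277778   0.39279248]
glue top scene [0.5679196  0.40236263] [-0.02378865  0.37948989]
glue top side [0.55841336 0.38215767] [-0.03020707  0.35810268]
jar side [ 0.49469686 -0.44371403] [ 0.02872907 -0.46812392]
tape side [0.46272233 0.37916448] [-0.12440705  0.34101187]
[ 0.14094016 -0.00273803]
(0.06, 0.199) [0.62413726 0.2114786 ] 0.6589920430730326
(-0.065, 0.199) [0.50050762 0.22993699] 0.5507984163033565
(-0.073, -0.07) [ 0.45287286 -0.03493265] 0.45421813652919496
```

{"fn": "apply_moves", "kwargs": {"series": "0.05 0 0 0 -0.01 -0.04 0; 0.1 0 0 0 -0.02 -0.09 0; 0.148 0 0 0 -0.03 -0.14 0; 0.148 0 0 0 -0.035 -0.18 0; 0.148 0 0 0 -0.035 -0.209 0; 0.148 0 0 0 -0.035 -0.209 0; 0.148 0 0 0 -0.035 -0.209 0", "force": 40}}

```text
clock: 1.02
tcp_pos: [0.6401, 0.2076, 0.231]
orientation: [1.317, 1.134, -1.319]
contact_force: [0.6, -0.7, 0.6]
grip_width: -0.0
```

```bash
cat > st.py <<'E'
from h import *
from bench import *
import sys
from scipy.spatial.transform import Rotation as R
o=get_obs();M=R.from_rotvec(o['orientation']).as_matrix()
print('t',o['clock'],'tcp jig',np.round(tojig(o['tcp_pos']),4),'z',round(o['tcp_pos'][2],4),'jigyaw',np.round(np.arctan2(M[1,1],M[0,1]),3),'down',np.round(M[:,0],3),'F',np.round(o['contact_force'],1),'grip',round(o['grip_width'],4))
ims=[]
for a in sys.argv[2:]:
    im=grab_frame(a)
    cv2.imwrite(f'pics/{sys.argv[1]}_{a}_raw.png',im)
    x0,y0=(165,110) if a=='side' else (260,130)
    if a=='wrist': ims.append(cv2.resize(im,(400,300)))
    else: ims.append(cv2.resize(im[y0:y0+266,x0:x0+266],(400,400),interpolation=cv2.INTER_CUBIC))
if ims:
    h=max(i.shape[0] for i in ims)
    cv2.imwrite(f'pics/{sys.argv[1]}.png',np.hstack([cv2.copyMakeBorder(i,0,h-i.shape[0],0,0,0) for i in ims]))
E
python3 st.py s1 side scene
```

```text
t 1.025 tcp jig [0.0764 0.1975] z 0.231 jigyaw -0.149 down [-0.    -0.001 -1.   ] F [ 0.6 -0.7  0.6] grip -0.0
```

View pics/s1.png

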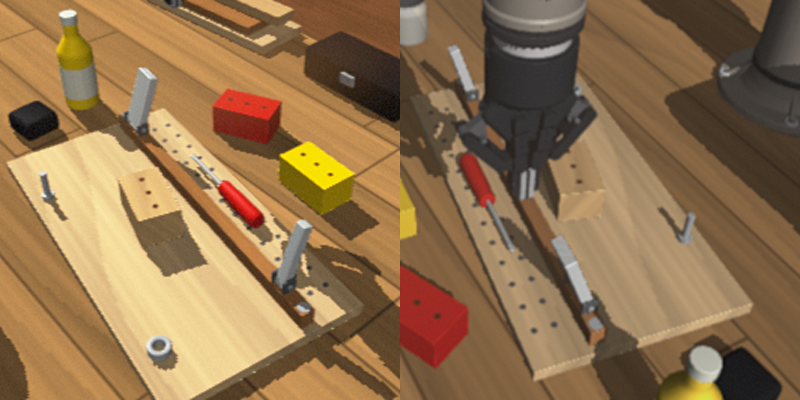

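```bash
python3 -c "
from h import *
print(pr('scene',[[.6401,.2076,.231]]),pr('side',[[.6401,.2076,.231]]))"
```

```text
[[341.79681048 258.90756644]] [[280.0103479  112.67195559]]
```

{"fn": "apply_moves", "kwargs": {"series": "0 0 0 0.05 0 0 0; 0 0 0 0.1 0 0 0; 0 0 0 0.128 0 0 0; 0 0 0 0.128 -0.015 0 0; 0 0 0 0.128 -0.035 0 0; 0 0 0 0.128 -0.055 0 0; 0 0 0 0.126 -0.066 0 0; 0 0 0 0.124 -0.077 0 0; 0 0 0 0.124 -0.077 0 0"}}

```text
clock: 2.25
tcp_pos: [0.5634, 0.2207, 0.108]
orientation: [1.317, 1.136, -1.317]
contact_force: [-0.3, -0.9, -0.7]
grip_width: 0.0001
```

```bash
python3 st.py s2 side scene
```

```text
t 2.25 tcp jig [-0.0014  0.1991] z 0.108 jigyaw -0.147 down [ 0.  0. -1.] F [-0.3 -0.9 -0.7] grip 0.0001
```

View pics/s2.png

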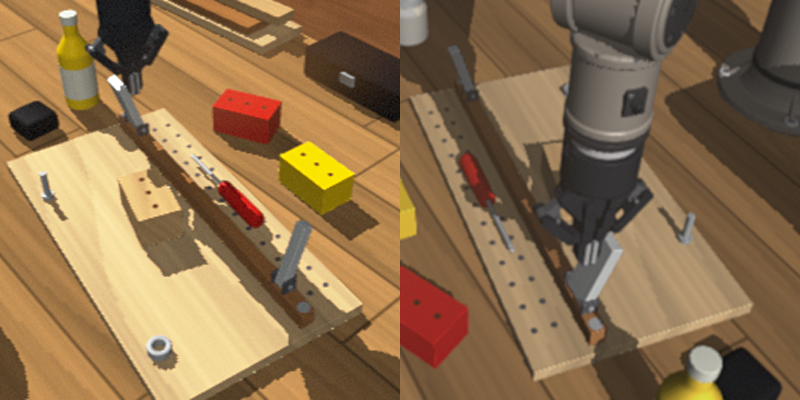

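The wide arm is now past upright and leaning towards the robot, with the fingertip behind it. I'll keep following the arc down.

{"fn": "apply_moves", "kwargs": {"series": "0 0 0 0.003 -0.012 0 0; 0 0 0 0.007 -0.023 0 0; 0 0 0 0.013 -0.031 0 0; 0 0 0 0.019 -0.038 0 0; 0 0 0 0.026 -0.043 0 0; 0 0 0 0.033 -0.046 0 0; 0 0 0 0.04 -0.048 0 0; 0 0 0 0.047 -0.049 0 0; 0 0 0 0.05 -0.049 0 0; 0 0 0 0.052 -0.049 0 0; 0 0 0 0.052 -0.049 0 0"}}

```text
clock: 3.72
tcp_pos: [0.5153, 0.2278, 0.0594]
orientation: [1.318, 1.136, -1.318]
contact_force: [-14.4, -5.6, 46.0]
grip_width: -0.0001
```

```bash
python3 st.py s3 side scene
```

```text
t 3.725 tcp jig [-0.05    0.1991] z 0.0594 jigyaw -0.149 down [-0.  0. -1.] F [-14.4  -5.6  46. ] grip -0.0001
```

View pics/s3.png

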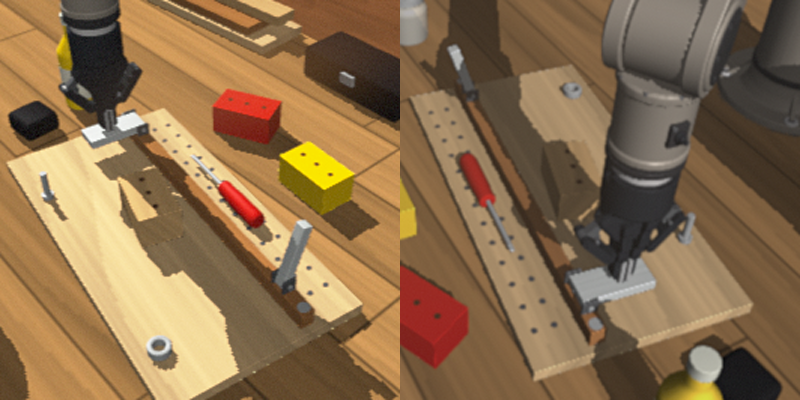

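The arm is flat across the board, resting on its stop (46 N reaction, tip at z 59 mm). Next I lift off and go round to the block's far (−y) end.

{"fn": "apply_moves", "kwargs": {"series": "0 0 0 -0.03 0 0 0; 0 0 0 -0.065 0 0.02 0; 0 0 0 -0.07 -0.01 0.07 0; 0 0 0 -0.07 -0.015 0.12 0; 0 0 0 -0.07 -0.02 0.17 0; 0 0 0 -0.07 -0.02 0.22 0; 0 0 0 -0.07 -0.02 0.26 0; 0 0 0 -0.07 -0.02 0.274 0; 0 0 0 -0.03 -0.02 0.274 0; 0 0 0 0.01 -0.02 0.274 0; 0 0 0 0.02 -0.02 0.274 0; 0 0 0 0.02 -0.02 0.274 0"}}

```text
clock: 5.32
tcp_pos: [0.4553, -0.0399, 0.0352]
orientation: [1.316, 1.137, -1.317]
contact_force: [-0.6, 0.4, 0.4]
grip_width: -0.0001
```

```bash
python3 st.py s4 side scene
```

```text
t 5.325 tcp jig [-0.0699 -0.0746] z 0.0352 jigyaw -0.147 down [-0.001  0.    -1.   ] F [-0.6  0.4  0.4] grip -0.0001
```

View pics/s4.png

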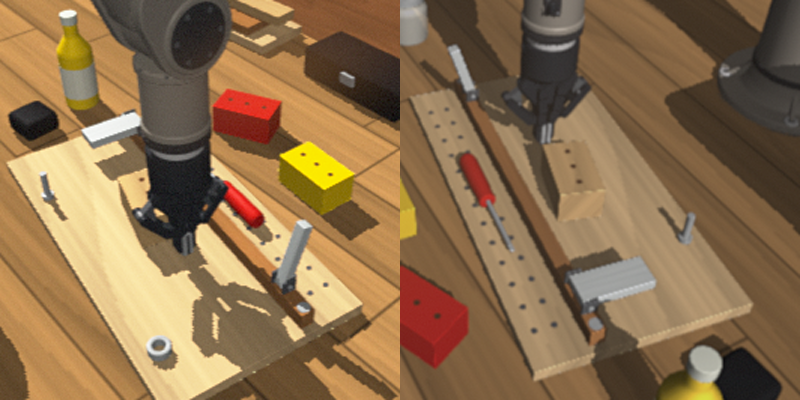

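The arm has stayed down and the finger stands behind the block's end. I'll push +y about 100 mm and look.

{"fn": "apply_moves", "kwargs": {"series": "0 0 0 0 0 -0.015 0; 0 0 0 0 0 -0.025 0; 0 0 0 0 0 -0.034 0; 0 0 0 0 0 -0.043 0; 0 0 0 0 0 -0.052 0; 0 0 0 0 0 -0.061 0; 0 0 0 0 0 -0.07 0; 0 0 0 0 0 -0.079 0; 0 0 0 0 0 -0.088 0; 0 0 0 0 0 -0.095 0; 0 0 0 0 0 -0.1 0; 0 0 0 0 0 -0.1 0"}}

```text
clock: 6.92
tcp_pos: [0.4699, 0.0593, 0.0352]
orientation: [1.317, 1.137, -1.316]
contact_force: [-0.1, -0.5, -0.5]
grip_width: 0.0002
```

```bash
python3 st.py s5 side scene
```

```text
t 6.925 tcp jig [-0.0701  0.0257] z 0.0352 jigyaw -0.147 down [-0.     0.001 -1.   ] F [-0.1 -0.5 -0.5] grip 0.0002
```

View pics/s5.png

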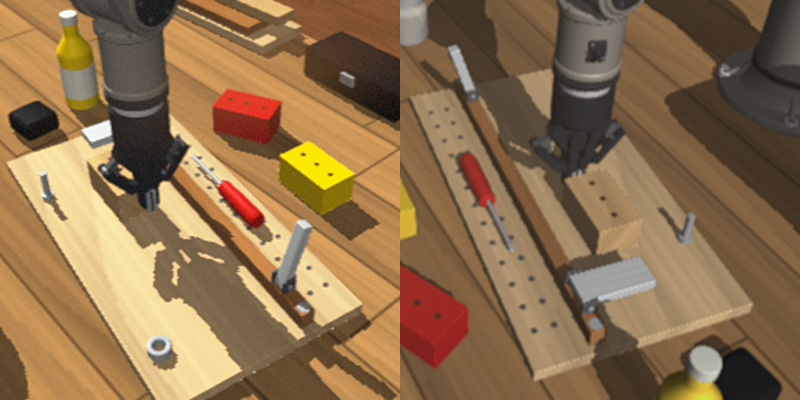

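```bash
cat > bz.py <<'E'
from h import *
import sys
# bz.py pic-name x y yaw(jig) out : overlay predicted block & show
f,cam,x0,y0=sys.argv[1],sys.argv[2],int(sys.argv[3]),int(sys.argv[4])
im=cv2.imread(f'pics/{f}_{cam}_raw.png')
z=cv2.resize(im[y0:y0+100,x0:x0+130],None,fx=6,fy=6,interpolation=cv2.INTER_CUBIC)
if len(sys.argv)>6:
    p=list(map(float,sys.argv[6:9])); j=np.load('jig.npy'); w=jigw(p[:2])
    for zz,col in((.068,(255,0,0)),(.018,(0,160,255))):
        B=tf([w[0],w[1],p[2]+j[2]],[[-.03,.05,zz],[.03,.05,zz],[.03,-.05,zz],[-.03,-.05,zz]])
        q=((pr(cam,B)-[x0,y0]+.5)*6).astype(np.int32); cv2.polylines(z,[q.reshape(-1,1,2)],True,col,1)
cv2.imwrite(f'pics/{sys.argv[5]}.png',z)
E
python3 bz.py s5 scene 350 230 b5 -.073 .088 0
```

```text
(no output)
```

View pics/b5.png

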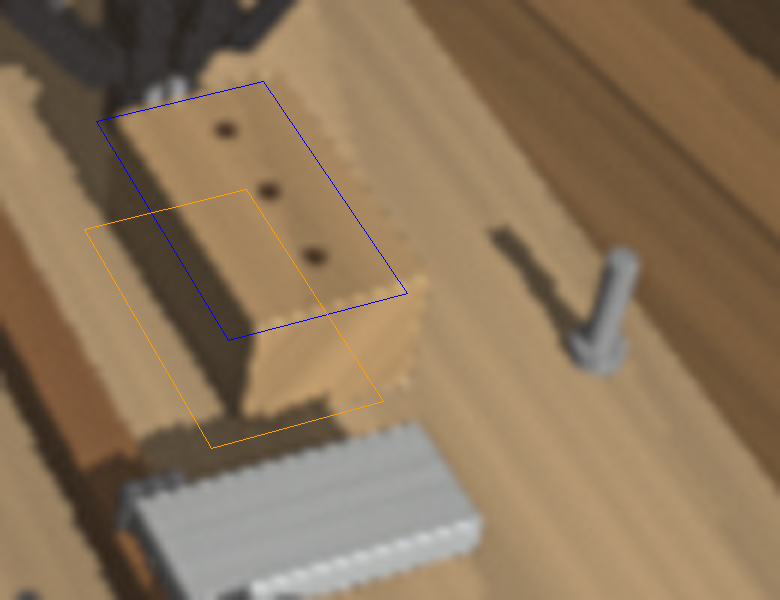

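The block is now parallel to the fence at roughly jig (-0.081, 0.085). I'll push 20 mm more, back off, and lift over to its near side.

{"fn": "apply_moves", "kwargs": {"series": "0 0 0 0 0 -0.008 0; 0 0 0 0 0 -0.015 0; 0 0 0 0 0 -0.02 0; 0 0 0 0 0 -0.02 0; 0 0 0 0 0 -0.005 0; 0 0 0 -0.03 0 0 0; 0 0 0 -0.07 0 0 0; 0 0 0 -0.095 0 0 0; 0 0 0 -0.095 -0.03 -0.03 0; 0 0 0 -0.095 -0.06 -0.06 0; 0 0 0 -0.095 -0.067 -0.081 0; 0 0 0 -0.095 -0.067 -0.081 0"}}

```text
clock: 8.52
tcp_pos: [0.4154, 0.1488, 0.1304]
orientation: [1.316, 1.137, -1.316]
contact_force: [0.9, -1.2, 0.5]
grip_width: -0.0002
```

```bash
python3 st.py s6 side scene
```

```text
t 8.525 tcp jig [-0.1372  0.1061] z 0.1304 jigyaw -0.146 down [ 0.  0. -1.] F [ 0.9 -1.2  0.5] grip -0.0002
```

View pics/s6.png

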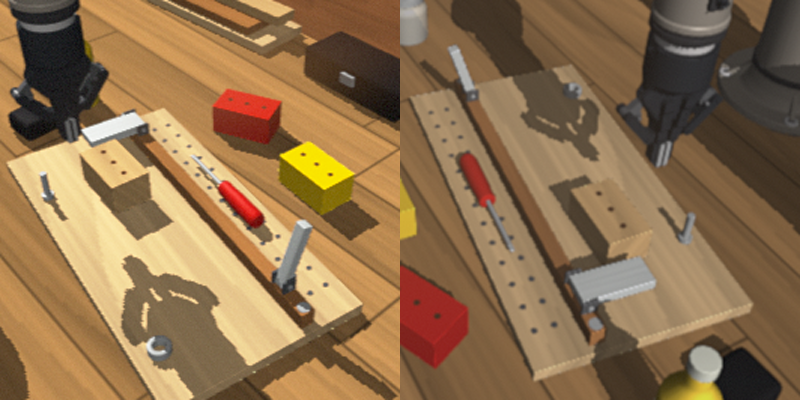

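```bash
python3 bz.py s6 scene 350 230 b6 -.082 .105 0.0;python3 bz.py s6 side 190 175 b6s -.082 .105 0.0; python3 -c "
import cv2,numpy as np
a=cv2.imread('pics/b6.png');b=cv2.imread('pics/b6s.png')
cv2.imwrite('pics/b6b.png',cv2.resize(np.vstack([a[:480],b[:480]]),(600,600*960//780)[:2]) if 0 else np.hstack([cv2.resize(a,(400,308)),cv2.resize(b,(400,308))]))"
```

```text
(no output)
```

View pics/b6b.png

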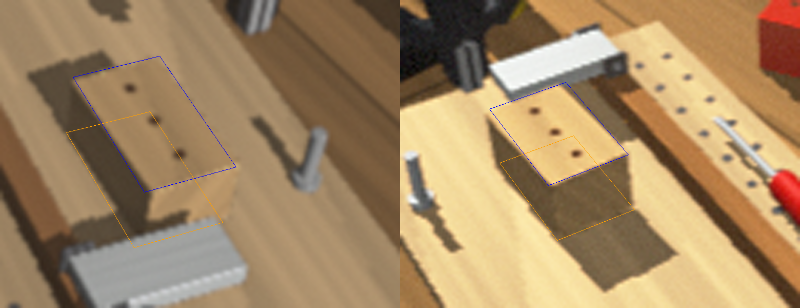

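The overlay matches the block at (-0.083, 0.105), parallel to the fence, about 24 mm short of the arm. I'll descend and push towards the fence.

{"fn": "apply_moves", "kwargs": {"series": "0 0 0 0.04 0 0 0; 0 0 0 0.08 0 0 0; 0 0 0 0.08 0 0 0; 0 0 0 0.08 0.01 0 0; 0 0 0 0.08 0.018 0 0; 0 0 0 0.08 0.026 0 0; 0 0 0 0.08 0.034 0 0; 0 0 0 0.08 0.041 0 0; 0 0 0 0.08 0.047 0 0; 0 0 0 0.08 0.051 0 0; 0 0 0 0.08 0.054 0 0; 0 0 0 0.08 0.054 0 0"}}

```text
clock: 10.12
tcp_pos: [0.4664, 0.1408, 0.0499]
orientation: [1.313, 1.139, -1.321]
contact_force: [-8.8, 2.2, 8.6]
grip_width: -0.0
```

```bash
python3 st.py s7 side scene
```

```text
t 10.125 tcp jig [-0.0856  0.1058] z 0.0499 jigyaw -0.147 down [-0.005 -0.001 -1.   ] F [-8.8  2.2  8.6] grip -0.0
```

View pics/s7.png

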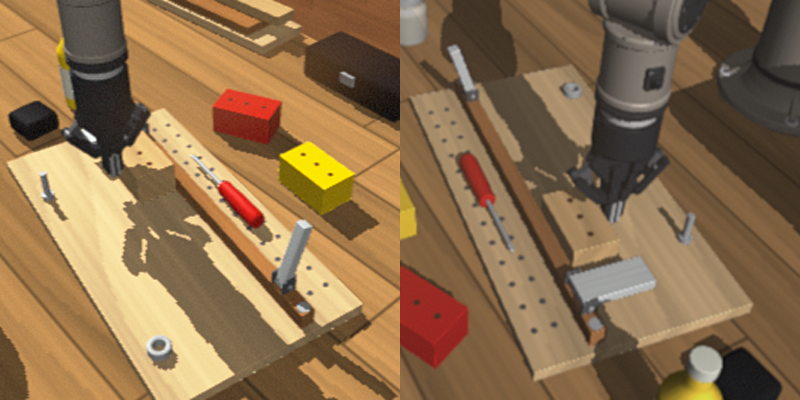

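Contact force of 9 N: the block is against the fence. I'll go round to its end for the final push along the fence.

{"fn": "apply_moves", "kwargs": {"series": "0 0 0 0 -0.008 0 0; 0 0 0 0 -0.015 0 0; 0 0 0 -0.04 -0.018 0 0; 0 0 0 -0.08 -0.018 0.01 0; 0 0 0 -0.08 0 0.04 0; 0 0 0 -0.08 0.03 0.075 0; 0 0 0 -0.08 0.043 0.084 0; 0 0 0 -0.08 0.043 0.084 0; 0 0 0 -0.04 0.043 0.084 0; 0 0 0 0 0.043 0.084 0; 0 0 0 0.01 0.043 0.084 0; 0 0 0 0.01 0.043 0.084 0"}}

```text
clock: 11.72
tcp_pos: [0.4987, 0.052, 0.0403]
orientation: [1.316, 1.137, -1.317]
contact_force: [0.6, -0.0, 0.7]
grip_width: 0.0001
```

```bash
python3 st.py s8 side scene
```

```text
t 11.725 tcp jig [-0.0405  0.0227] z 0.0403 jigyaw -0.147 down [-0.001  0.    -1.   ] F [ 0.6 -0.   0.7] grip 0.0001
```

View pics/s8.png

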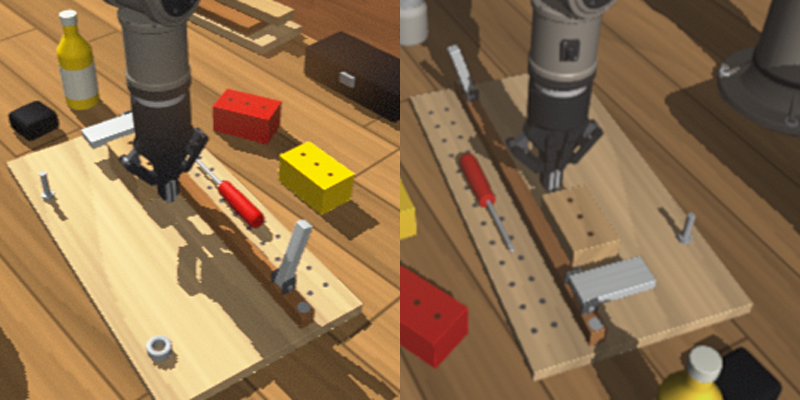

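{"fn": "apply_moves", "kwargs": {"series": "0 0 0 0 0 -0.01 0; 0 0 0 0 0 -0.02 0; 0 0 0 0 0 -0.027 0; 0 0 0 0 0 -0.033 0; 0 0 0 0 0 -0.038 0; 0 0 0 0 0 -0.042 0; 0 0 0 0 0 -0.042 0"}}

```text
clock: 12.7
tcp_pos: [0.5054, 0.0933, 0.0402]
orientation: [1.317, 1.136, -1.317]
contact_force: [0.2, 0.1, -1.0]
grip_width: -0.0004
```

```bash
python3 st.py s9 side scene
```

```text
t 12.7 tcp jig [-0.04    0.0646] z 0.0402 jigyaw -0.147 down [ 0.     0.001 -1.   ] F [ 0.2  0.1 -1. ] grip -0.0004
```

View pics/s9.png

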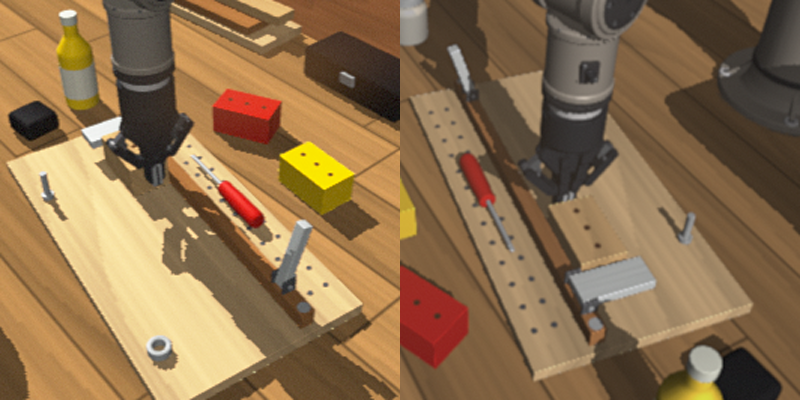

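No contact force yet, so I advance in small steps until the force rises.

{"fn": "apply_moves", "kwargs": {"series": "0 0 0 0 0 -0.003 0; 0 0 0 0 0 -0.005 0; 0 0 0 0 0 -0.005 0"}}

```text
clock: 13.18
tcp_pos: [0.506, 0.0972, 0.0402]
orientation: [1.317, 1.135, -1.318]
contact_force: [-0.1, -2.0, -0.1]
grip_width: 0.0
```

{"fn": "apply_moves", "kwargs": {"series": "0 0 0 0 0 -0.002 0; 0 0 0 0 0 -0.004 0; 0 0 0 0 0 -0.004 0"}}

```text
clock: 13.55
tcp_pos: [0.506, 0.0973, 0.0402]
orientation: [1.316, 1.132, -1.323]
contact_force: [-1.2, -11.6, 5.0]
grip_width: 0.0002
```

The force rose to 11.6 N with no further motion, so the block is against the arm's side. I'll back off and look.

{"fn": "apply_moves", "kwargs": {"series": "0 0 0 0 0 0.01 0; 0 0 0 0 0 0.025 0; 0 0 0 -0.04 0 0.025 0; 0 0 0 -0.09 0 0.04 0; 0 0 0 -0.14 0 0.09 0; 0 0 0 -0.15 0 0.14 0; 0 0 0 -0.15 0 0.19 0; 0 0 0 -0.15 0 0.2 0; 0 0 0 -0.15 0 0.2 0"}}

```text
clock: 14.68
tcp_pos: [0.477, -0.0966, 0.1902]
orientation: [1.319, 1.135, -1.318]
contact_force: [0.7, 0.4, -0.3]
grip_width: 0.0001
```

```bash
python3 st.py s10 side scene;python3 bz.py s10 scene 340 230 b10 -.04 .129 0.0;python3 bz.py s10 side 200 155 b10s -.04 .129 0.0; python3 -c "
import cv2,numpy as np
a=cv2.imread('pics/b10.png');b=cv2.imread('pics/b10s.png')
cv2.imwrite('pics/b10b.png',np.hstack([cv2.resize(a,(400,308)),cv2.resize(b,(400,308))]))"
```

```text
t 14.675 tcp jig [-0.0401 -0.1274] z 0.1902 jigyaw -0.149 down [ 0.  0. -1.] F [ 0.7  0.4 -0.3] grip 0.0001
```

View pics/s10.png

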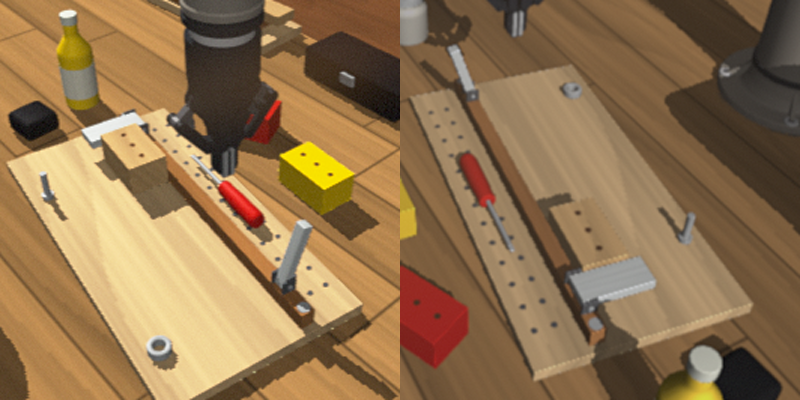

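View pics/b10b.png

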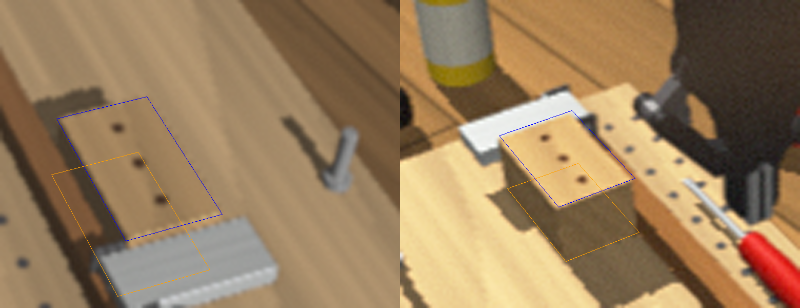

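The block looks home to within about 2 mm in both views. To be certain, I'll give a light confirming press towards the fence, felt by force.

{"fn": "apply_moves", "kwargs": {"series": "0 0 0 0 -0.02 -0.05 0; 0 0 0 0 -0.04 -0.1 0; 0 0 0 0 -0.06 -0.15 0; 0 0 0 0 -0.075 -0.2 0; 0 0 0 0 -0.075 -0.24 0; 0 0 0 0 -0.075 -0.252 0; 0 0 0 0.05 -0.075 -0.252 0; 0 0 0 0.1 -0.075 -0.252 0; 0 0 0 0.14 -0.075 -0.252 0; 0 0 0 0.14 -0.075 -0.252 0; 0 0 0 0.14 -0.06 -0.252 0; 0 0 0 0.14 -0.05 -0.252 0"}}

```text
clock: 16.27
tcp_pos: [0.4678, 0.1607, 0.0523]
orientation: [1.321, 1.134, -1.314]
contact_force: [1.2, 0.0, 0.4]
grip_width: -0.0001
```

{"fn": "apply_moves", "kwargs": {"series": "0 0 0 0 0.003 0 0; 0 0 0 0 0.006 0 0; 0 0 0 0 0.007 0 0; 0 0 0 0 0.007 0 0"}}

```text
clock: 16.77
tcp_pos: [0.4692, 0.1597, 0.0505]
orientation: [1.314, 1.139, -1.32]
contact_force: [-8.2, 2.3, 7.8]
grip_width: -0.0001
```

```bash
python3 st.py s11 side scene
```

```text
t 16.775 tcp jig [-0.0856  0.1249] z 0.0505 jigyaw -0.147 down [-0.004 -0.    -1.   ] F [-8.2  2.3  7.8] grip -0.0001
```

View pics/s11.png

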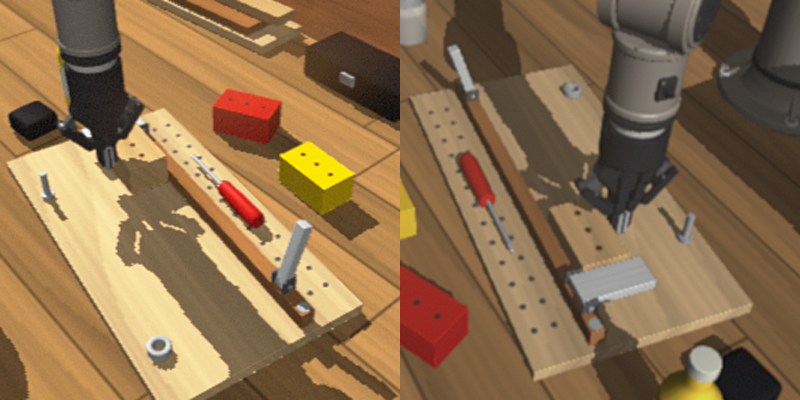

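The stop position is the same as in the first fence push (-0.0856), so the block is snug on the fence. I'll retreat and take a last look.

{"fn": "apply_moves", "kwargs": {"series": "0 0 0 0 -0.01 0 0; 0 0 0 0 -0.02 0 0; 0 0 0 -0.05 -0.022 0 0; 0 0 0 -0.1 -0.022 0 0; 0 0 0 -0.16 -0.01 0.03 0; 0 0 0 -0.2 0.01 0.08 0; 0 0 0 -0.22 0.03 0.13 0; 0 0 0 -0.22 0.043 0.18 0; 0 0 0 -0.22 0.043 0.18 0; 0 0 0 -0.22 0.043 0.18 0"}}

```text
clock: 18.12
tcp_pos: [0.4874, -0.0246, 0.2701]
orientation: [1.318, 1.136, -1.318]
contact_force: [0.1, 0.4, 1.0]
grip_width: -0.0003
```

```bash
python3 st.py s12 side scene wrist;python3 bz.py s12 scene 340 230 b12 ;python3 bz.py s12 side 200 155 b12s -.04 .129 0.0; python3 -c "
import cv2,numpy as np
a=cv2.imread('pics/b12.png');b=cv2.imread('pics/b12s.png');w=cv2.resize(cv2.imread('pics/s12_wrist_raw.png'),(400,300));s=cv2.imread('pics/s12.png')[:300,:400]
cv2.imwrite('pics/f12.png',np.vstack([np.hstack([cv2.resize(a,(400,300)),cv2.resize(b,(400,300))]),np.hstack([w,s])]))"
```

```text
t 18.125 tcp jig [-0.0404 -0.0547] z 0.2701 jigyaw -0.148 down [-0.  0. -1.] F [0.1 0.4 1. ] grip -0.0003
```

View pics/f12.png

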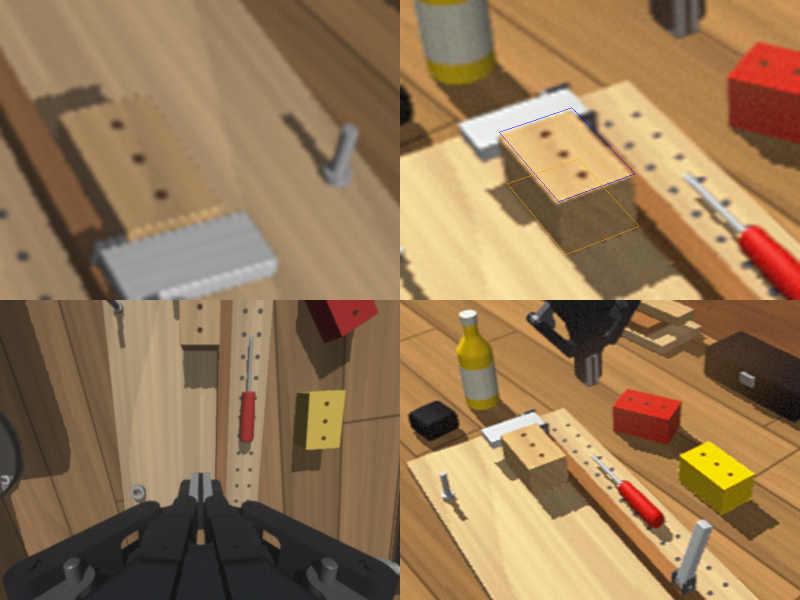

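I'll take one wrist view from above the gaps before handing in.

{"fn": "apply_moves", "kwargs": {"series": "0 0 0 0 0 -0.04 0; 0 0 0 0 0 -0.08 0; 0 0 0 0 0 -0.12 0; 0 0 0 0 0 -0.12 0; 0 0 0 0 0 -0.12 0"}}

```text
clock: 18.9
tcp_pos: [0.5052, 0.0938, 0.27]
orientation: [1.316, 1.136, -1.317]
contact_force: [0.6, -0.6, 1.1]
grip_width: 0.0
```

```bash
python3 - <<'E'
from h import *
from bench import *
c=ci(camera_info('wrist')); im=grab_frame('wrist')
f=3;w=jigw((-.04,.129));j=np.load('jig.npy');q=pr(0,[[w[0],w[1],.068]],c)[0];print(q)
x0,y0=int(max(0,q[0]-110)),int(max(0,q[1]-110))
z=cv2.resize(im[y0:y0+200,x0:x0+220],None,fx=f,fy=f,interpolation=cv2.INTER_CUBIC)
cv2.imwrite('pics/w13.png',z)
E
```

```text
[321.6098779  146.63045591]
```

View pics/w13.png

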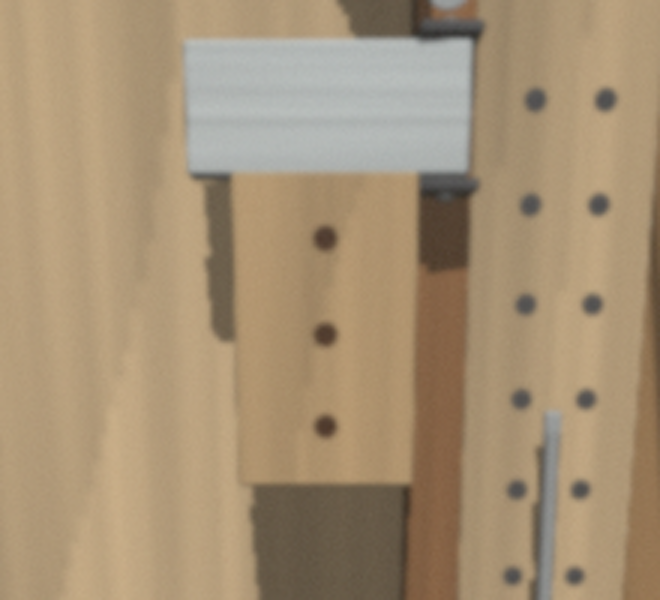

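The block touches both the arm's side (row 172) and the fence (column 417) with no visible gap, and it lies square. Handing in.

```bash
python3 -c "
from bench import *
print(hand_in())"
```

```text
the job is handed in; nothing more can be done
None
```

I flipped the wide stop arm down and pushed the block snug against the fence and the side of that arm. The job is handed in at about 19 s of the 72 s allowed; no verdict is reported.

- **Wide arm:** it was the one on the left (+y) half of the fence, fitted at about 38 mm wide against 17 mm for the other. I rolled it over with the closed fingertip until it met its hard stop; that final press reached 46 N, through the fingertip.
- **Block:** I pushed it along the board, then to the fence (about 9 N), then along the fence into the arm (11.6 N with no further movement). A second press at the fence stopped at the same place as the first.
- **Last checks:** the overhead wrist picture shows no visible gap at the fence or the arm, and the block lying square. In the pictures after the last push, the wide arm is flat, the narrow arm still stands, and the bystanders in view look unmoved. I did not measure them again, and the jar and most of the tape measure were outside my later pictures. The gripper was clear of everything at z 0.27 m.
- **Disagreements:** model overlays differed from the pictures by 2–3 mm, about the calibration error. Both fence presses also showed about 8 N of upward force that I did not explain.

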